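# Load the vial carrier into the sampler dock until the pawl clicks

### The job

Pick up the loaded vial carrier, set it flat in the open mouth of the loading dock with its arrow-headed nose towards the latch, and push it gently along the rails past the sprung pawl until the pawl clicks out behind the arrow head and holds it; then let go and draw clear. Never ram it against the stops behind the click, do not move the pawl with the robot, and leave the bottle, the jar and the vial box alone.

Things in the scene. Friction and masses are not known exactly. Their poses are not given: they have to be found in the camera images.
- carrier_grip (a point): Vial carrier, loose, ~0.3 kg: grey tray 80 long (x) x 70 wide (y) x 18 mm high, two rows of amber vials (tops 36 mm above its underside, 21-34 mm either side of the centre line), upright aluminium fin in the middle to grip: 10 mm thick (x), 30 wide (y), 18 to 66 mm above the underside. This point: in the fin over the tray's centre, 45 mm above the underside. x axis points to the nose.
- carrier_head (a point): Centre of the carrier's nose, 88 mm ahead of its fin: an aluminium arrow head 12 mm long, 28 wide, 12 high, 1 mm off the floor, on a tongue 8 mm wide that starts at the tray's front face (40 mm ahead of the fin). Its rear face, 82 mm ahead of the fin, is what the pawl catches.
- carrier_tail (a point): Middle of the carrier's tail, a flat upright face 70 wide x 18 mm high, 40 mm behind the fin; this point is 9 mm above the underside. Pushed low here the carrier slides well; pushed high on the fin without being gripped it tips up.
- dock: Loading dock, fixed, open above: white plate 310 (x) x 130 (y) x 12 mm, origin at the centre of its underside. The carrier goes in along the dock's +x, nose first. Two aluminium rails 16 mm high stand on the plate from x = -52 to +35 mm, 72.5 mm apart (1.25 mm to spare each side of the carrier); from x = -93 to -52 mm they flare from 102 mm apart.
- dock_mouth (a point): On top of the dock's plate, on its centre line, 110 mm before its centre: a fit place for the carrier's centre when it is set down in the mouth. Axes as the dock's.
- dock_stop_end (a point): Far end of the plate (155 mm past the dock's centre). Before it stands the grey latch unit, 22 mm high: pawl on its +y side, a fixed cheek opposite, sprung white plunger on the centre line, two black rubber stops for the tray's front. It was clamped by hand, its place is not reported: the click comes with the carrier's centre anywhere from x = -19 to +25 mm of the dock, and must be felt.
- pawl (a joint): Angle of the sprung steel pawl (30 mm arm on a brass pin): 0 rad out in the way, about 0.2 as the arrow head pushes it aside, 0 again with a click behind it. The push reaches 8 to 12 N before the click and drops a little at it; the stops come only 4 mm later: over 18 N on them is ramming. The plunger then presses the carrier back on the pawl with some 5 N; without a click it pushes it out.
- vialbox: Bystander: clear open box with compartments, 100 x 75 x 42 mm, origin at the centre of its underside. It and the carrier stand on either side of the dock, either way round.
- reagent: Bystander: amber bottle with blue cap, 68 mm across, 150 mm high, origin at the centre of its underside.
- jar: Bystander: low amber jar with black cap, 64 mm across, 70 mm high, origin at the centre of its underside.

How it is judged:
On the way, in this order (a step that is already met when the one before it is completed fails the run):
1. the carrier stands flat in the dock's channel, nose to the latch, short of the pawl (x of carrier_grip in the frame of dock between -0.16 and -0.046 m and y of carrier_grip in the frame of dock between -0.02 and 0.02 m and z of carrier_grip in the frame of dock between 0.05 and 0.062 m and value of joint pawl below 0.04 rad), for 0.1 s.
2. the carrier's head pushes the pawl aside (value of joint pawl above 0.12 rad and z of carrier_grip in the frame of dock below 0.065 m), for 0.02 s.
At the end, for the whole second after the job is handed in: The carrier lies flat (within 0.06 rad) and in line (within 0.08 rad) in the dock, at rest, at least as far in as x = -26 mm of the dock; the pawl is out behind its arrow head (joint below 0.06 rad) and holds it against the plunger (more than 1 N between carrier and pawl) (value of joint pawl below 0.06 rad and contact force between carrier and pawl above 1 N and x of carrier_grip in the frame of dock above -0.026 m and angle between carrier_grip's own z axis and vertical below 0.06 rad and angle between the x axis of carrier_grip and the x axis of dock, either way round below 0.08 rad and linear speed of carrier below 0.01 m/s); the robot touches nothing.
It fails at once if the carrier rammed into the rubber stops of the latch unit (more than 18 N) (contact force between carrier and stops above 18 N).
It fails at once if the pawl touched by the robot (contact force between any of the fingers, the arm and pawl above 0.5 N).
It fails at once if a bystander moved by more than 20 mm (distance of any of vialbox, reagent, jar from where it was at the start of the episode above 0.02 m).
It also fails if it takes over 70 s, if anything falls off the work surface, if the arm or the gripper's body presses on something with over 40 N, if the wrist force passes 120 N, or if a joint passes its speed limit or range.

### The arm

A 6-joint arm with a two-finger parallel gripper is mounted at the origin on the work surface. World frame = base frame: x ahead of the robot, y to its left, z up, the work surface at z = 0. Lengths are in m, angles in rad, forces in N, time in s.
With the tool pointing down it reaches from about 0.25 to 0.775 m from the base axis. Payload 4 kg.
Tool frame: the origin (TCP) lies at the very end of the fingers, on their centre line; the grasp point (between the pads) lies 19 mm behind it; z points along the fingers, y is the line along which they close (so a half turn about z gives the same grasp; the last joint's range is limited). The gripper opens to 94 mm and grips with 3 to 60 N. Pads are 16 mm wide; open, the fingers measure 119 mm over their backs; the gripper's body (75 mm by 177 mm) begins 78 mm behind the grasp point.
Start: joints at [1.011, 0.087, 1.371, -0, 1.684, -0.103], TCP at [0.243, 0.494, 0.206] pointing down, gripper open.
Joint ranges: [-3.1, 3.1], [-0.76, 2.03], [0.27, 2.55], [-1.08, 4.22], [0.17, 2.65], [-2.57, 2.57]. Speed limits (rad/s): [2.79, 2.79, 3.14, 3.14, 3.14, 3.14].

### API

Orientations are given as [roll, pitch, yaw] about the fixed x, y, z axes, in that order (R = Rz(yaw) Ry(pitch) Rx(roll)).
In Python, from bench import robot gives the robot as it stands. The module is installed in compiled form; this text tells all that it offers.
- The arm moves only by the tool move_arm, never from a script. Its argument "deltas" is one flat list of numbers, 7 for each row, row after row: the turn, a rotation vector about the tool's x, y, z in rad, then the shift along the tool's x, y, z in cm, then the closure, from -1 (fully open) to 1 (shut). A call has 1 to 8 rows; each row is the pose to reach, as a shift and turn from the pose commanded when the call began, along the tool's axes at that moment; what a row does not reach only later rows make up. A row lasts 1/10 s, in which the tool goes at most 50 mm and 8.59 degrees, less where a joint would pass 70% of its speed; a pose out of reach is approached as far as the arm can. A call with a gripper value outside its range is refused whole. The fingers move at their own pace and stop on an object; the grip force is fixed at half the most. Time passes only in rows, so rows that repeat a pose let the fingers close. It gives the time, the measured TCP pose, the force, the opening and the grip force at its end, in the units of the state.
- robot.get_obs(): the state, without advancing time (a new reading comes with each control period).
- robot.snapshot(name): name is "scene" or "side" or "wrist"; returns a dict with "image" (420x560x3 uint8, red, green, blue), "depth" (420x560 float32, m along the optical axis (not along the pixel's ray), 0 where there is no reading), "fov_y" (degrees; the focal length in pixels is half the picture's height over the tangent of half this angle, whatever the lens; pixels are square), "cx", "cy" (the principal point, pixels), "origin" and "orientation" of the camera in the world; the wrist camera has in their place "T_tool_cam" (4x4, takes a point from camera to tool coordinates, whose origin is the TCP and whose axes are the flange's). Camera axes: x right, y up, looking along -z (the intrinsics and any distortion apply to the point x, -y, -z); pixel columns grow to the right and rows downward; lengths in m; the calibration is good to about 2 mm. A picture is of the moment at which its call begins: read the wrist's pose just before it.
- robot.close_job(): hands the job in; it is judged then, once.
The state is a dict: "time": time; "joint_positions": joint angles; "qvel": joint speeds; "joint_torque": joint torques, N m; "tool_pos": TCP position; "ee_rot": TCP orientation; "wrist_force": force on the tool from outside, world axes, zero at the start; "wrist_torque": the same for the moment, N m; "width": finger opening in m; "finger_force": force on a finger pad.
Only numpy, scipy, OpenCV 4.12 (cv2) and the standard library are available. Lean on these libraries where they do the work, as an engineer would, in place of code of your own. Each camera call takes 0.05 s, during which the arm holds its last target. There are 200 camera calls.

## Working session

There is one attempt and no reset: what is moved stays moved. The work goes in short steps, Python scripts to look and compute and a tool call to move; the robot and the scene stay as the last step left them, time stands still between calls to the robot, and variables do not carry over. Pictures are saved under pics/ and viewed, at most 10 in all, crops included, and the job is handed in when it is done.

Besides the shell and the picture viewer there is one more tool, called by a JSON object that holds its "op" and its "data", one argument or row to a line. move_arm: Moves the arm, as the interface text tells. Its arguments: {"type":"object","properties":{"deltas":{"type":"array","items":{"type":"number"}}},"required":["deltas"]}

```bash
mkdir -p pics
cat > h.py <<'E'
import numpy as np, cv2, pickle
from bench import robot
from scipy.spatial.transform import Rotation as R
def snap(n, save=None):
    o=robot.get_obs(); s=robot.snapshot(n)
    if n=="wrist":
        T=np.eye(4); T[:3,:3]=R.from_euler('xyz',o['ee_rot']).as_matrix(); T[:3,3]=o['tool_pos']
        s['T']=T@np.array(s['T_tool_cam'])
    else:
        T=np.eye(4); q=np.array(s['orientation'],float)
        T[:3,:3]=q if q.shape==(3,3) else R.from_euler('xyz',q).as_matrix() if q.size==3 else R.from_quat(q).as_matrix()
        T[:3,3]=s['origin']; s['T']=T
    if save: cv2.imwrite('pics/'+save+'.png',s['image'][:,:,::-1])
    return s
def K(s):
    return s['image'].shape[0]/2/np.tan(np.radians(s['fov_y'])/2)
def cloud(s):
    f=K(s); h,w=s['depth'].shape; u,v=np.meshgrid(np.arange(w),np.arange(h)); d=s['depth']
    P=np.stack([(u-s['cx'])/f*d,-(v-s['cy'])/f*d,-d],-1)
    return P@s['T'][:3,:3].T+s['T'][:3,3]
def ray(s,u,v,z):
    f=K(s); r=s['T'][:3,:3]@np.array([(u-s['cx'])/f,-(v-s['cy'])/f,-1]); o=s['T'][:3,3]
    return o+r*(z-o[2])/r[2]
E
python3 - <<'E'
from h import *
for n in ("scene","side","wrist"):
    s=snap(n,n+'0'); print(n,[ (k,np.round(v,3).tolist() if np.size(v)<20 else '') for k,v in s.items() if k not in('image','depth')], (s['depth']>0).mean())
    pickle.dump(s,open(n+'0.pkl','wb'))
a=[cv2.imread(f'pics/{n}0.png') for n in("scene","side")]
cv2.imwrite('pics/both.png',np.vstack([cv2.resize(i,(400,300)) for i in a]))
print(robot.get_obs())
E
```

```text
scene [('fov_y', 56.956), ('cx', 279.685), ('cy', 210.789), ('origin', [1.038, -0.311, 0.79]), ('orientation', [0.646, 0.011, 0.984]), ('T', [[0.554, -0.662, 0.506, 1.038], [0.833, 0.448, -0.326, -0.311], [-0.011, 0.602, 0.799, 0.79], [0.0, 0.0, 0.0, 1.0]])] 0.9958673469387755
side [('fov_y', 45.037), ('cx', 282.8), ('cy', 209.634), ('origin', [0.463, -0.735, 0.754]), ('orientation', [0.81, -0.018, -0.142]), ('T', [[0.99, 0.084, -0.115, 0.463], [-0.141, 0.684, -0.715, -0.735], [0.018, 0.724, 0.689, 0.754], [0.0, 0.0, 0.0, 1.0]])] 0.9961479591836735
wrist [('fov_y', 71.503), ('cx', 284.461), ('cy', 214.86), ('T_tool_cam', [[0.001, 0.972, 0.233, 0.067], [1.0, -0.0, -0.001, -0.0], [-0.001, 0.233, -0.972, -0.179], [0.0, 0.0, 0.0, 1.0]]), ('T', [[0.441, -0.873, -0.209, 0.182], [0.898, 0.428, 0.104, 0.523], [-0.001, -0.233, 0.972, 0.384], [0.0, 0.0, 0.0, 1.0]])] 0.9765646258503401
{'time': 0.15, 'joint_positions': array([ 1.01091436e+00,  8.77880368e-02,  1.37185357e+00, -1.22336762e-05,
        1.68359435e+00, -1.03102800e-01]), 'qvel': array([ 0.00044098, -0.00173619, -0.00532407,  0.00102112, -0.00155635,
        0.00117197]), 'joint_torque': array([ 1.10026918e-03, -3.40642619e+01, -3.02792823e+01,  7.17362808e-02,
        3.05627659e-02, -1.28946849e-04]), 'tool_pos': array([0.24237741, 0.49326538, 0.20459868]), 'ee_rot': array([-3.13995683e+00, -1.57034543e-04,  2.68481199e+00]), 'wrist_force': array([-0.27010992, -0.56478684,  0.20688806]), 'wrist_torque': array([ 0.00525403, -0.01758816, -0.0364476 ]), 'finger_force': 0.0, 'width': 0.0939408064611747}
```

View pics/scene0.png

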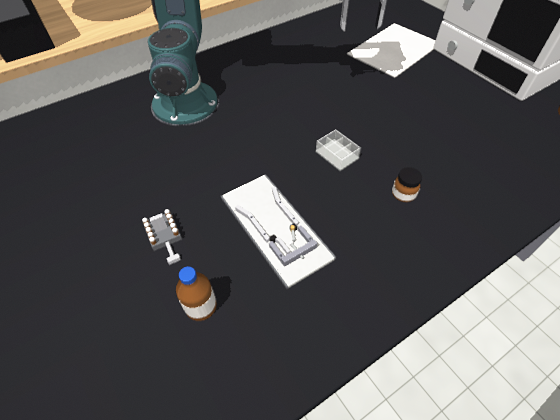

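The scene shows the carrier at about (162,228) with its nose at (173,258), close to the bottle at (197,295). The dock plate has corners (222,195), (266,176), (334,257), (290,284) with its latch at (295,248). The box (338,150) and jar (407,185) are on the far side.

Run:
```python
from h import *
s=pickle.load(open('scene0.pkl','rb')); C=cloud(s); im=s['image'].astype(int)
# dock plate
m=((im.min(-1)>130)&(abs(C[...,2]-.012)<.008)&(C[...,0]>.1)&(C[...,0]<.85)&(abs(C[...,1])<.5)).astype(np.uint8)
n,l,st,c=cv2.connectedComponentsWithStats(m); i=1+np.argmax(st[1:,4]); print(st[i],c[i])
P=np.array([ray(s,u,v,.012)[:2] for v,u in zip(*np.nonzero(l==i))],np.float32)
r=cv2.minAreaRect(P*1000); print('dock rect',r, cv2.boxPoints(r).tolist())
for nme,u,v,z in [('head',173,258,.013),('tray',162,228,.036),('bottle',188,274,.15),('jar',408,176,.07),('box',338,150,.042)]:
    print(nme,ray(s,u,v,z).round(3),C[v,u].round(3))
# carrier
m=(C[...,2]>.008)&(C[...,2]<.09); 
sub=m[200:270,135:186]; 
q=C[200:270,135:186][sub]; q=q[(q[:,0]>.1)]
print(q.min(0),q.max(0)); 
f=C[200:270,135:186].reshape(-1,3); f=f[(f[:,2]>.05)&(f[:,2]<.09)]; print('fin',len(f),f.mean(0) if len(f) else 0)
```

```text
[ 222  175  113  112 4481] [276.15353716 228.3423343 ]
dock rect ((573.49072265625, -27.289901733398438), (134.97409057617188, 312.30450439453125), 89.4492416381836) [[416.6969909667969, -93.2728271484375], [728.9869995117188, -96.27482604980469], [730.284423828125, 38.693023681640625], [417.99444580078125, 41.69502258300781]]
head [ 0.521 -0.274  0.013] [ 0.521 -0.274  0.012]
tray [ 0.447 -0.263  0.036] [ 0.434 -0.262  0.02 ]
bottle [ 0.659 -0.271  0.15 ] [ 0.658 -0.271  0.148]
jar [0.67  0.306 0.07 ] [0.671 0.306 0.071]
box [0.48  0.241 0.042] [0.475 0.246 0.035]
[ 0.38860913 -0.30257545  0.00815834] [ 0.52606482 -0.22549824  0.06953924]
fin 102 [ 0.43378489 -0.26442659  0.06156744]
```

View pics/side0.png

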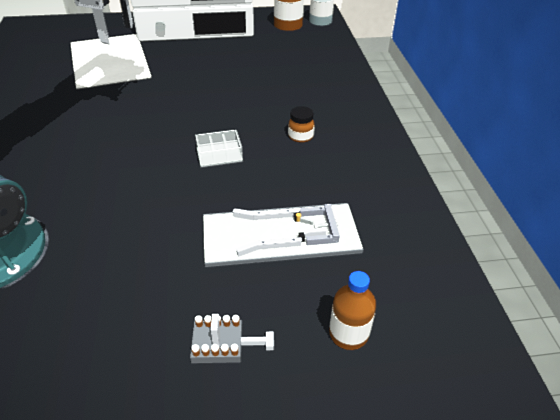

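```bash
cat >> h.py <<'E'
def delta(x,y,z,yaw):
    o=robot.get_obs(); Rm=R.from_euler('xyz',o['ee_rot']); t=R.from_euler('xyz',[np.pi,0,np.radians(yaw)])
    print('rotvec',(Rm.inv()*t).as_rotvec().round(4),'shift cm',(Rm.inv().apply(np.array([x,y,z])-o['tool_pos'])*100).round(2))
E
python3 -c "
from h import *
delta(.434,-.264,.2,83.5)"
```

```text
rotvec [-1.5000e-03  9.0000e-04  1.2275e+00] shift cm [-50.6  -59.51   0.55]
```

{"op": "move_arm", "data": {
  "deltas": [0,0,1.2275,-50.6,-59.5,0.5,-1,0,0,1.2275,-50.6,-59.5,0.5,-1,0,0,1.2275,-50.6,-59.5,0.5,-1,0,0,1.2275,-50.6,-59.5,0.5,-1,0,0,1.2275,-50.6,-59.5,0.5,-1,0,0,1.2275,-50.6,-59.5,0.5,-1,0,0,1.2275,-50.6,-59.5,0.5,-1,0,0,1.2275,-50.6,-59.5,0.5,-1]
}}

```text
time: 0.95
tool_pos: [0.3406, 0.104, 0.2028]
ee_rot: [3.141, -0.0, 1.479]
wrist_force: [0.3, 0.2, -0.6]
width: 0.0943
finger_force: 0.0
```

```bash
python3 -c "
from h import *
print(robot.get_obs()['tool_pos'])
delta(.434,-.264,.2,83.5)"
```

```text
[0.34056003 0.10404926 0.20284349]
rotvec [ 0.0009 -0.0003  0.0219] shift cm [-35.8   12.67   0.29]
```

{"op": "move_arm", "data": {
  "deltas": [0,0,0.022,-35.8,12.7,0.2,-1,0,0,0.022,-35.8,12.7,0.2,-1,0,0,0.022,-35.8,12.7,0.2,-1,0,0,0.022,-35.8,12.7,0.2,-1,0,0,0.022,-35.8,12.7,0.2,-1,0,0,0.022,-35.8,12.7,0.2,-1,0,0,0.022,-35.8,12.7,0.2,-1,0,0,0.022,-35.8,12.7,0.2,-1]
}}

```text
time: 1.75
tool_pos: [0.4364, -0.265, 0.1999]
ee_rot: [-3.14, -0.0, 1.46]
wrist_force: [-0.1, 0.6, -0.3]
width: 0.0942
finger_force: 0.0
```

```bash
python3 -c "
from h import *
print(robot.get_obs()['tool_pos'])
s=snap('wrist','w1');pickle.dump(s,open('w1.pkl','wb'))
C=cloud(s);z=C[...,2];f=C[(z>.058)&(z<.08)&(abs(C[...,1]+.264)<.05)&(abs(C[...,0]-.434)<.05)]
print(len(f),f.mean(0),f.min(0),f.max(0))
delta(.434,-.264,.2,83.5)"
```

```text
[ 0.43636004 -0.26500114  0.1998819 ]
243 [ 0.43242403 -0.26255501  0.0657755 ] [ 0.42625083 -0.2777221   0.05892382] [ 0.43833734 -0.24809459  0.06797638]
rotvec [-0.001   0.0025  0.0003] shift cm [ 0.37 -0.33 -0.07]
```

View pics/w1.png

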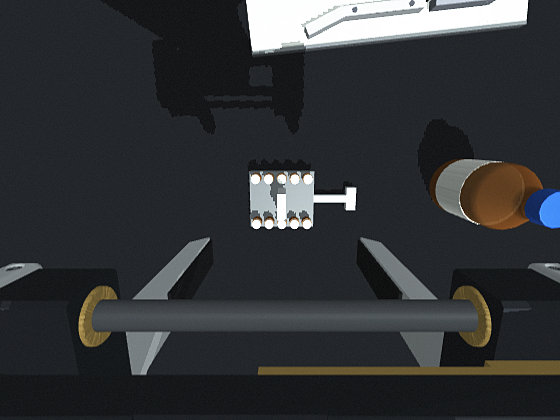

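The wrist view shows the carrier at (282,200), square in the picture, with the fin at (281,207) and the head at (350,198). The yaw therefore looks right.

```bash
python3 -c "
from h import *
s=pickle.load(open('w1.pkl','rb'))
C=cloud(s);z=C[...,2]
m=(abs(z-.013)<.003)&(C[...,0]>.49)&(C[...,0]<.55)&(abs(C[...,1]+.27)<.04)
h=C[m];h=h[h[:,0]>h[:,0].max()-.012];print('head',len(h),h.mean(0),h.min(0),h.max(0))
f=C[(z>.0645)&(z<.08)&(abs(C[...,1]+.264)<.05)&(abs(C[...,0]-.434)<.05)]
print(len(f),f.mean(0),f.min(0),f.max(0)); r=cv2.minAreaRect((f[:,:2]*1000).astype(np.float32));print(r)
fc=np.r_[np.array(r[0])/1000]; print('yaw',np.degrees(np.arctan2(*(h.mean(0)[:2]-fc)[::-1])))
v=C[(abs(z-.036)<.003)&(abs(C[...,1]+.264)<.06)&(abs(C[...,0]-.434)<.06)];print(cv2.minAreaRect((v[:,:2]*1000).astype(np.float32)))
"
```

```text
head 195 [ 0.51991823 -0.27183518  0.01280615] [ 0.51422037 -0.28652857  0.0100343 ] [ 0.52611646 -0.25847993  0.01485335]
225 [ 0.43235393 -0.26293214  0.06593855] [ 0.42645431 -0.2777221   0.06451935] [ 0.43825595 -0.24814189  0.06797638]
((432.3435974121094, -262.8047180175781), (29.04100799560547, 8.882667541503906), 83.70256805419922)
yaw -5.887378764687502
((432.60162353515625, -262.8424377441406), (64.83509826660156, 72.1491470336914), 83.53369903564453)
```

```bash
python3 -c "
from h import *
delta(.4324,-.263,.032,83.8)"
```

```text
rotvec [-0.001   0.0025 -0.005 ] shift cm [ 0.5  -0.48 16.73]
```

{"op": "move_arm", "data": {
  "deltas": [0,0,-0.005,0.25,-0.44,4,-1,0,0,-0.005,0.25,-0.44,8,-1,0,0,-0.005,0.25,-0.44,12,-1,0,0,-0.005,0.25,-0.44,14.5,-1,0,0,-0.005,0.25,-0.44,16,-1,0,0,-0.005,0.25,-0.44,16.7,-1,0,0,-0.005,0.25,-0.44,16.7,-1,0,0,-0.005,0.25,-0.44,16.7,-1]
}}

```text
time: 2.6
tool_pos: [0.433, -0.2591, 0.0348]
ee_rot: [3.14, 0.001, 1.468]
wrist_force: [0.0, 0.1, 0.5]
width: 0.0938
finger_force: 0.0
```

```bash
python3 -c "
from h import *
delta(.4324,-.263,.032,83.8)"
```

```text
rotvec [0.0014 0.0007 0.0053] shift cm [-0.4  -0.02  0.28]
```

{"op": "move_arm", "data": {
  "deltas": [0,0,0,-0.4,0,0.2,-1,0,0,0,-0.4,0,0.2,-1,0,0,0,-0.4,0,0.2,1,0,0,0,-0.4,0,0.2,1,0,0,0,-0.4,0,0.2,1,0,0,0,-0.4,0,0.2,1,0,0,0,-0.4,0,0.2,1,0,0,0,-0.4,0,0.2,1]
}}

```text
time: 3.4
tool_pos: [0.432, -0.2626, 0.0318]
ee_rot: [-3.142, -0.0, 1.468]
wrist_force: [0.8, 0.2, 0.7]
width: 0.0494
finger_force: 0.0
```

{"op": "move_arm", "data": {
  "deltas": [0,0,0,0,0,0,1,0,0,0,0,0,0,1,0,0,0,0,0,0,1]
}}

```text
time: 3.7
tool_pos: [0.432, -0.2627, 0.0319]
ee_rot: [3.142, -0.0, 1.468]
wrist_force: [0.5, 0.4, -0.1]
width: 0.0255
finger_force: 0.0
```

```bash
python3 -c "
from h import *
o=robot.get_obs();print(o)
delta(.4324,-.263,.15,83.8)"
```

```text
{'time': 3.7, 'joint_positions': array([-6.58575971e-01,  9.18974549e-02,  1.72014077e+00,  8.54179343e-05,
        1.32956146e+00, -5.55627803e-01]), 'qvel': array([ 0.00233682, -0.00272946,  0.00026978,  0.00198806, -0.00029976,
       -0.00018557]), 'joint_torque': array([ 3.03253764e-03, -3.13884151e+01, -2.74431682e+01,  5.36969933e-02,
        5.35106601e-02,  1.42409422e-04]), 'tool_pos': array([ 0.43204231, -0.2627214 ,  0.03187988]), 'ee_rot': array([ 3.14155487e+00, -7.41744592e-05,  1.46782775e+00]), 'wrist_force': array([ 0.47690626,  0.36256727, -0.14390398]), 'wrist_torque': array([-0.05897381,  0.04709752,  0.04581872]), 'finger_force': 0.0, 'width': 0.025529516119519462}
rotvec [ 0.     -0.0001  0.0052] shift cm [ -0.02   0.04 -11.81]
```

Close fully, then lift.

{"op": "move_arm", "data": {
  "deltas": [0,0,0,0,0,0,1,0,0,0,0,0,0,1,0,0,0,0,0,0,1,0,0,0,0,0,0,1,0,0,0,0,0,0,1]
}}

```text
time: 4.2
tool_pos: [0.4321, -0.2628, 0.0319]
ee_rot: [3.141, -0.0, 1.468]
wrist_force: [0.2, -0.2, -0.7]
width: 0.0101
finger_force: 30.0
```

{"op": "move_arm", "data": {
  "deltas": [0,0,0,0,0,-1,1,0,0,0,0,0,-3,1,0,0,0,0,0,-5,1,0,0,0,0,0,-7,1,0,0,0,0,0,-7,1]
}}

```text
time: 4.7
tool_pos: [0.4336, -0.2639, 0.1051]
ee_rot: [3.136, 0.003, 1.468]
wrist_force: [1.3, 0.8, -3.7]
width: 0.0099
finger_force: 30.0
```

```bash
python3 -c "
from h import *
s=snap('scene','s2');C=cloud(s);z=C[...,2]
delta(.4635,-.0262,.105,89.45)
w=snap('wrist','w2');pickle.dump(w,open('w2.pkl','wb'))
"
```

```text
rotvec [ 0.0023  0.0015 -0.0934] shift cm [23.9   0.63 -0.22]
```

View pics/w2.png

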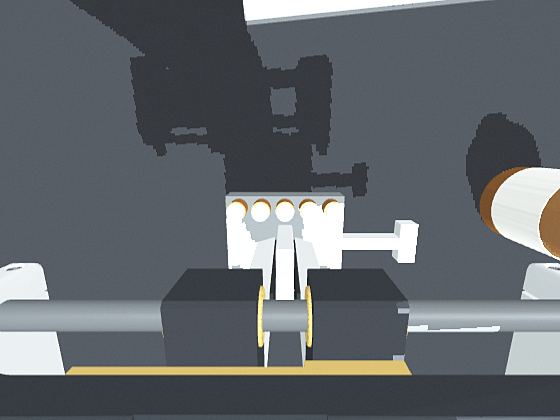

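The carrier hangs square in the grip, with its head at (405,240). Next I carry it over the mouth.

{"op": "move_arm", "data": {
  "deltas": [0,0,-0.03,4,0.1,0,1,0,0,-0.06,8,0.3,0,1,0,0,-0.093,12,0.4,0,1,0,0,-0.093,16,0.5,0,1,0,0,-0.093,20,0.6,0,1,0,0,-0.093,22.5,0.6,0,1,0,0,-0.093,23.9,0.6,0,1,0,0,-0.093,23.9,0.6,0,1]
}}

```text
time: 5.6
tool_pos: [0.4613, -0.0237, 0.1]
ee_rot: [-3.138, -0.001, 1.564]
wrist_force: [0.0, 0.0, -3.6]
width: 0.01
finger_force: 30.0
```

{"op": "move_arm", "data": {
  "deltas": [0,0,0,0,0,0,1,0,0,0,0,0,0,1,0,0,0,0,0,0,1]
}}

```text
time: 5.9
tool_pos: [0.4623, -0.0265, 0.1016]
ee_rot: [-3.141, 0.0, 1.559]
wrist_force: [0.1, -0.6, -3.8]
width: 0.0097
finger_force: 30.0
```

```bash
python3 -c "
from h import *
w=snap('wrist','w3');pickle.dump(w,open('w3.pkl','wb'))
s=snap('scene','s3');pickle.dump(s,open('s3.pkl','wb'))
print(robot.get_obs()['tool_pos'])
delta(.4635,-.0262,.105,89.45)
"
```

```text
[ 0.46252193 -0.02641087  0.10185307]
rotvec [-0.0001  0.     -0.0018] shift cm [ 0.02  0.1  -0.31]
```

View pics/w3.png

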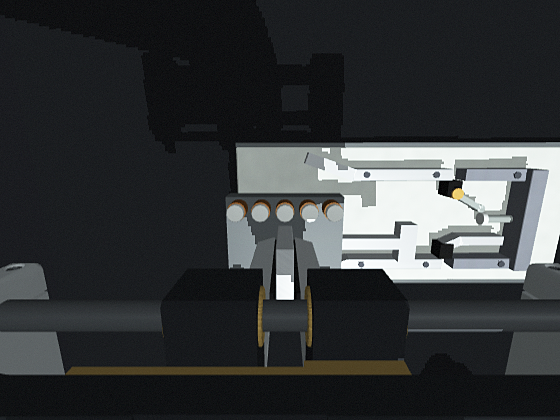

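The carrier hangs over the mouth. The latch pin is at (457,193), the stops at (447,188) and (440,250), the rails at rows about 175 and 262, and the carrier head at (405,240).

Run:
```python
from h import *
for n in('w3','s3'):
    s=pickle.load(open(n+'.pkl','rb'));C=cloud(s);x,y,z=C[...,0],C[...,1],C[...,2]
    pl=(abs(z-.012)<.004)&(s['image'].min(-1)>100)&(x>.4)&(x<.75)&(abs(y+.027)<.09)
    for xc in (.56,.58,.60,.62):
        c=(abs(x-xc)<.008); p=C[pl&c]; r=C[c&(abs(z-.028)<.003)&(abs(y+.027)<.08)]
        a=r[r[:,1]>-.027][:,1]; b=r[r[:,1]<-.027][:,1]
        print(n,xc,'plate',p[:,1].min().round(4),p[:,1].max().round(4), 'rails in',a.min().round(4) if len(a) else 0, a.max().round(4) if len(a) else 0,b.min().round(4) if len(b) else 0,b.max().round(4) if len(b) else 0)
    h=C[(z>.073)&(z<.092)&(x>.53)&(x<.58)&(abs(y+.027)<.03)]
    if len(h): h=h[h[:,0]>h[:,0].max()-.011]; print('head',len(h),h.mean(0),h.min(0),h.max(0))
    pe=C[pl]; print('plate x',pe[:,0].min(),pe[:,0].max())
s=pickle.load(open('w3.pkl','rb'));im=s['image'].astype(int)
m=(im[...,0]>180)&(im[...,1]>120)&(im[...,2]<120)&(np.arange(560)[None]>420)&(np.arange(420)[:,None]<230)
v,u=np.nonzero(m);print('pin px',u.mean(),v.mean(),ray(s,u.mean(),v.mean(),.03),cloud(s)[int(v.mean()),int(u.mean())])
```

```text
w3 0.56 plate -0.09 0.0414 rails in 0.0107 0.0197 -0.0725 -0.062
w3 0.58 plate -0.0943 0.0411 rails in 0.0104 0.0199 -0.0726 -0.0622
w3 0.6 plate -0.0946 0.0409 rails in -0.0046 0.0197 -0.073 -0.0484
w3 0.62 plate -0.0949 0.0407 rails in -0.0088 0.0189 -0.0732 -0.042
head 594 [ 0.55086179 -0.02742103  0.08214766] [ 0.5455697  -0.0427856   0.07309789] [ 0.55655404 -0.01456307  0.08430648]
plate x 0.4185265225060275 0.7272426689175661
s3 0.56 plate -0.0949 0.0413 rails in 0.0096 0.0197 -0.0733 -0.0636
s3 0.58 plate -0.096 0.0409 rails in 0.0088 0.0189 -0.0739 -0.0637
s3 0.6 plate -0.0958 0.0412 rails in -0.0043 0.0184 -0.0736 -0.0497
s3 0.62 plate -0.096 0.0409 rails in -0.0079 0.0187 -0.0736 -0.043
head 65 [ 0.55190645 -0.03070593  0.08085634] [ 0.54592232 -0.04396936  0.07314992] [ 0.55678224 -0.01513672  0.08576465]
plate x 0.4153076144708412 0.7274626734223897
pin px 457.8953488372093 193.53488372093022 [ 0.61304525 -0.0020628   0.03      ] [ 0.61247119 -0.00165875  0.02955769]
```

Run:
```python
from h import *
s=pickle.load(open('w3.pkl','rb'));C=cloud(s);x,y,z=C[...,0],C[...,1],C[...,2]
t=C[(abs(z-.086)<.006)&(abs(x-.4625)<.045)&(y>-.03)&(y<.03)]
X,Y=[],[]
for xc in np.arange(.427,.5,.005):
    q=t[abs(t[:,0]-xc)<.0025]; X.append(xc);Y.append(q[:,1].max())
p=np.polyfit(X,Y,1);print(np.degrees(np.arctan(p[0])),np.polyval(p,.4625)-.035,np.round(Y,4),t[:,2].mean())
v=C[(abs(z-.1055)<.003)&(abs(x-.4625)<.05)&(abs(y-0)<.03)];print(cv2.minAreaRect((v[:,:2]*1000).astype(np.float32)),v[:,:2].mean(0))
```

```text
-0.5307191976110542 -0.027674207739955922 [0.0076 0.0076 0.0075 0.0075 0.0074 0.0074 0.0074 0.0074 0.0072 0.0072
 0.0072 0.0071 0.0072 0.007  0.007 ] 0.08738725669749535
((462.4510192871094, -6.805451393127441), (24.140480041503906, 72.29195404052734), 89.346435546875) [ 0.46244667 -0.00112104]
```

Run:
```python
from h import *
s=pickle.load(open('w3.pkl','rb'));C=cloud(s);im=s['image']
z=C[...,2]
m=(im.max(-1)<45)&(z>.016)&(z<.04)&(abs(C[...,0]-.61)<.04)&(abs(C[...,1]+.027)<.04)
for sg in(1,-1):
    q=C[m&(sg*(C[...,1]+.026)>0)];print(len(q),q.min(0),q.max(0),np.percentile(q[:,0],[2,10,50]))
delta(.4625,-.024,.048,89.4)
```

```text
258 [ 0.60387958 -0.01905776  0.01604593] [0.63705727 0.01281141 0.02952891] [0.6041428  0.60440326 0.60604181]
303 [ 0.60323341 -0.0661845   0.01602623] [ 0.62166512 -0.04831584  0.02981705] [0.60364129 0.60392829 0.60683212]
rotvec [-0.0001  0.     -0.0009] shift cm [ 0.24 -0.    5.39]
```

{"op": "move_arm", "data": {
  "deltas": [0,0,0,0.24,0,1.5,1,0,0,0,0.24,0,3,1,0,0,0,0.24,0,4.2,1,0,0,0,0.24,0,5,1,0,0,0,0.24,0,5.2,1,0,0,0,0.24,0,5.3,1,0,0,0,0.24,0,5.3,1,0,0,0,0.24,0,5.3,1]
}}

```text
time: 6.8
tool_pos: [0.4632, -0.0233, 0.0496]
ee_rot: [3.14, 0.0, 1.561]
wrist_force: [0.2, -0.6, -4.5]
width: 0.0096
finger_force: 30.0
```

{"op": "move_arm", "data": {
  "deltas": [0,0,0,0,0,0.1,1,0,0,0,0,0,0.2,1,0,0,0,0,0,0.2,1]
}}

```text
time: 7.1
tool_pos: [0.4625, -0.0232, 0.0468]
ee_rot: [-3.141, -0.0, 1.561]
wrist_force: [0.5, -0.0, -3.7]
width: 0.0099
finger_force: 30.0
```

{"op": "move_arm", "data": {
  "deltas": [0,0,0,-0.06,0,0.1,1,0,0,0,-0.06,0,0.2,1,0,0,0,-0.06,0,0.2,1,0,0,0,-0.06,0,0.2,1]
}}

```text
time: 7.5
tool_pos: [0.4625, -0.0238, 0.0449]
ee_rot: [-3.141, -0.0, 1.561]
wrist_force: [-0.8, -0.5, -2.6]
width: 0.0098
finger_force: 30.0
```

{"op": "move_arm", "data": {
  "deltas": [0,0,0,0,0,0.05,1,0,0,0,0,0,0.1,1,0,0,0,0,0,0.1,1]
}}

```text
time: 7.8
tool_pos: [0.4628, -0.0238, 0.0441]
ee_rot: [3.141, -0.0, 1.561]
wrist_force: [-0.4, -0.0, -2.9]
width: 0.01
finger_force: 30.0
```

{"op": "move_arm", "data": {
  "deltas": [0,0,0,0,0,0.05,1,0,0,0,0,0,0.08,1,0,0,0,0,0,0.08,1]
}}

```text
time: 8.1
tool_pos: [0.4632, -0.0239, 0.0441]
ee_rot: [3.14, 0.0, 1.561]
wrist_force: [-1.0, -0.5, 4.2]
width: 0.0097
finger_force: 30.0
```

Run:
```python
from h import *
s=snap('wrist','w4');C=cloud(s);x,y,z=C[...,0],C[...,1],C[...,2]
print(robot.get_obs()['tool_pos'],robot.get_obs()['wrist_force'])
h=C[(z>.02)&(z<.03)&(x>.535)&(x<.58)&(abs(y+.027)<.022)]
h=h[h[:,0]>h[:,0].max()-.011]; print('head',len(h),h.mean(0),h.min(0),h.max(0))
t=C[(z>.026)&(z<.033)&(abs(x-.4625)<.036)&(y>-.03)&(y<.02)]
X=np.arange(.43,.495,.005);Y=[t[abs(t[:,0]-a)<.0025][:,1].max() for a in X]
p=np.polyfit(X,Y,1);print(np.degrees(p[0]),np.polyval(p,.4625)-.035,np.median(t[:,2]))
for xc in(.54,.56,.58):
    r=C[(abs(x-xc)<.006)&(abs(z-.028)<.003)&(abs(y+.026)>.028)&(abs(y+.026)<.06)];a=r[r[:,1]>-.026][:,1];b=r[r[:,1]<-.026][:,1]
    print(xc,a.min(),a.max(),b.min() if len(b) else 0,b.max() if len(b) else 0)
```

```text
[ 0.46318343 -0.02386931  0.0440884 ] [-1.67698744 -0.27784141  3.61423722]
head 577 [ 0.5516367  -0.02497243  0.02506056] [ 0.5463265  -0.03992435  0.02076088] [ 0.55732324 -0.01147139  0.02764663]
-0.5191015929148197 -0.024941165538248784 0.030103849414935463
0.54 0.010000654208307917 0.02020714615234593 0 0
0.56 0.009794694511435852 0.02002643998598891 -0.06842267103791337 -0.06183877691448897
0.58 0.009463037345274906 0.01980803295249951 -0.06844059405922256 -0.062251808695143254
```

View pics/w4.png

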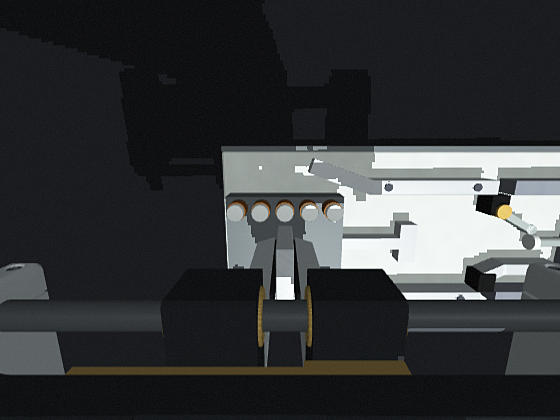

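The carrier sits flat on the plate at (285,230), in line with the rails, and its head at (405,240) is short of the pawl (505,212). I'll start sliding it in.

{"op": "move_arm", "data": {
  "deltas": [0,0,0,0,0.3,-0.03,1,0,0,0,0,0.7,-0.03,1,0,0,0,0,1.1,-0.03,1,0,0,0,0,1.5,-0.03,1,0,0,0,0,1.9,-0.03,1,0,0,0,0,2.3,-0.03,1,0,0,0,0,2.7,-0.03,1,0,0,0,0,3.0,-0.03,1]
}}

```text
time: 8.95
tool_pos: [0.4936, -0.0241, 0.0441]
ee_rot: [3.14, -0.0, 1.561]
wrist_force: [-1.8, 0.0, 5.4]
width: 0.0098
finger_force: 30.0
```

{"op": "move_arm", "data": {
  "deltas": [0,0,0,0,0.4,-0.03,1,0,0,0,0,0.8,-0.03,1,0,0,0,0,1.2,-0.03,1,0,0,0,0,1.6,-0.03,1,0,0,0,0,2.0,-0.03,1,0,0,0,0,2.3,-0.03,1,0,0,0,0,2.5,-0.03,1,0,0,0,0,2.5,-0.03,1]
}}

```text
time: 9.75
tool_pos: [0.5186, -0.0244, 0.0441]
ee_rot: [3.14, -0.0, 1.561]
wrist_force: [-0.5, 0.4, 5.3]
width: 0.0097
finger_force: 30.0
```

{"op": "move_arm", "data": {
  "deltas": [0,0,0,0,0.2,-0.03,1,0,0,0,0,0.4,-0.03,1,0,0,0,0,0.6,-0.03,1,0,0,0,0,0.8,-0.03,1,0,0,0,0,1.0,-0.03,1,0,0,0,0,1.2,-0.03,1]
}}

```text
time: 10.35
tool_pos: [0.5298, -0.0245, 0.0441]
ee_rot: [3.141, -0.0, 1.561]
wrist_force: [-1.7, -0.2, 4.6]
width: 0.0101
finger_force: 30.0
```

{"op": "move_arm", "data": {
  "deltas": [0,0,0,0,0.2,0,1,0,0,0,0,0.4,0,1,0,0,0,0,0.6,0,1,0,0,0,0,0.8,0,1,0,0,0,0,0.8,0,1]
}}

```text
time: 10.85
tool_pos: [0.537, -0.0255, 0.0442]
ee_rot: [-3.14, 0.002, 1.56]
wrist_force: [-4.4, -1.7, 6.2]
width: 0.0096
finger_force: 30.0
```

{"op": "move_arm", "data": {
  "deltas": [0,0,0,0,0.1,0,1,0,0,0,0,0.2,0,1,0,0,0,0,0.3,0,1]
}}

```text
time: 11.15
tool_pos: [0.5387, -0.0257, 0.0442]
ee_rot: [-3.137, 0.002, 1.56]
wrist_force: [-7.0, -2.2, 9.0]
width: 0.0097
finger_force: 30.0
```

{"op": "move_arm", "data": {
  "deltas": [0,0,0,0,0.1,0,1,0,0,0,0,0.2,0,1,0,0,0,0,0.3,0,1]
}}

```text
time: 11.45
tool_pos: [0.5418, -0.0257, 0.0442]
ee_rot: [-3.137, 0.002, 1.56]
wrist_force: [-6.9, -2.5, 8.6]
width: 0.0098
finger_force: 30.0
```

{"op": "move_arm", "data": {
  "deltas": [0,0,0,0,0.1,0,1,0,0,0,0,0.2,0,1]
}}

```text
time: 11.65
tool_pos: [0.5437, -0.0258, 0.0442]
ee_rot: [-3.137, 0.002, 1.56]
wrist_force: [-8.2, -2.8, 10.4]
width: 0.0099
finger_force: 30.0
```

{"op": "move_arm", "data": {
  "deltas": [0,0,0,0,0.1,-0.02,1,0,0,0,0,0.2,-0.02,1,0,0,0,0,0.3,-0.02,1]
}}

```text
time: 11.95
tool_pos: [0.5455, -0.0258, 0.0443]
ee_rot: [-3.134, 0.002, 1.56]
wrist_force: [-10.6, -2.5, 10.3]
width: 0.0101
finger_force: 30.0
```

{"op": "move_arm", "data": {
  "deltas": [0,0,0,0,0.1,0,1,0,0,0,0,0.2,0,1,0,0,0,0,0.3,0,1]
}}

```text
time: 12.25
tool_pos: [0.5497, -0.0258, 0.0442]
ee_rot: [-3.137, 0.002, 1.56]
wrist_force: [-8.0, -3.4, 8.1]
width: 0.0099
finger_force: 30.0
```

{"op": "move_arm", "data": {
  "deltas": [0,0,0,0,0.1,0,1,0,0,0,0,0.2,0,1]
}}

```text
time: 12.45
tool_pos: [0.5515, -0.0258, 0.0442]
ee_rot: [-3.136, 0.002, 1.56]
wrist_force: [-7.5, -3.2, 8.2]
width: 0.01
finger_force: 30.0
```

Run:
```python
from h import *
s=snap('wrist');im=s['image'];C=cloud(s);z=C[...,2]
m=(im.max(-1)<45)&(z>.016)&(z<.04)&(abs(C[...,0]-.61)<.03)&(abs(C[...,1]+.027)<.04)
for sg in(1,-1):
    q=C[m&(sg*(C[...,1]+.026)>0)];print(len(q),np.percentile(q[:,0],[2,10,50]) if len(q) else 0)
t=C[(z>.026)&(z<.033)&(abs(C[...,0]-.58)<.03)&(abs(C[...,1]+.02)<.025)];print(np.percentile(t[:,0],[50,90,99]))
print(robot.get_obs()['wrist_force'])
cv2.imwrite('pics/w5.png',cv2.resize(im[130:330,230:500,::-1],None,fx=2.9,fy=2.9,interpolation=cv2.INTER_CUBIC))
```

```text
385 [0.58163191 0.59034267 0.60713291]
10 [0.60426707 0.60457717 0.60578739]
[0.57798018 0.59038483 0.60904595]
[-6.47529814 -2.8471172   8.29489029]
```

View pics/w5.png

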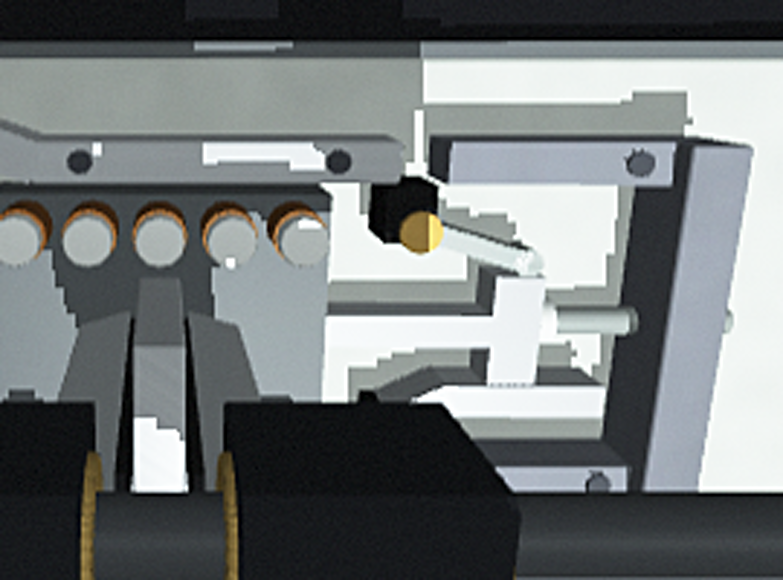

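The crop shows the pawl pushed aside, its tip at (540,262) lying on the head's front corner. The head's rear face is at (490,320) and the black stop at (370,210) is still about 12 mm from the tray. So there is no click yet and about 9 mm to go.

{"op": "move_arm", "data": {
  "deltas": [0,0,0,0,0.1,0,1,0,0,0,0,0.2,0,1,0,0,0,0,0.3,0,1]
}}

```text
time: 12.8
tool_pos: [0.5542, -0.0259, 0.0443]
ee_rot: [-3.136, 0.002, 1.56]
wrist_force: [-8.0, -2.9, 10.3]
width: 0.0098
finger_force: 30.0
```

{"op": "move_arm", "data": {
  "deltas": [0,0,0,0,0.1,0,1,0,0,0,0,0.2,0,1]
}}

```text
time: 13.0
tool_pos: [0.556, -0.0259, 0.0443]
ee_rot: [-3.135, 0.002, 1.56]
wrist_force: [-8.8, -1.7, 10.8]
width: 0.0097
finger_force: 30.0
```

{"op": "move_arm", "data": {
  "deltas": [0,0,0,0,0.1,0,1]
}}

```text
time: 13.1
tool_pos: [0.5569, -0.0259, 0.0443]
ee_rot: [-3.135, 0.002, 1.56]
wrist_force: [-9.1, -3.1, 8.8]
width: 0.0095
finger_force: 30.0
```

{"op": "move_arm", "data": {
  "deltas": [0,0,0,0,0.1,0,1]
}}

```text
time: 13.2
tool_pos: [0.5578, -0.0259, 0.0443]
ee_rot: [-3.135, 0.002, 1.56]
wrist_force: [-9.4, -2.9, 9.7]
width: 0.0095
finger_force: 30.0
```

{"op": "move_arm", "data": {
  "deltas": [0,0,0,0,0.08,0,1]
}}

```text
time: 13.3
tool_pos: [0.5586, -0.0259, 0.0443]
ee_rot: [-3.135, 0.002, 1.56]
wrist_force: [-9.4, -2.1, 10.4]
width: 0.0101
finger_force: 30.0
```

{"op": "move_arm", "data": {
  "deltas": [0,0,0,0,0.08,0,1]
}}

```text
time: 13.4
tool_pos: [0.5599, -0.0259, 0.0443]
ee_rot: [-3.136, 0.002, 1.56]
wrist_force: [-5.6, -2.3, 7.7]
width: 0.0101
finger_force: 30.0
```

{"op": "move_arm", "data": {
  "deltas": [0,0,0,0,0.08,0,1]
}}

```text
time: 13.5
tool_pos: [0.5615, -0.0258, 0.0442]
ee_rot: [-3.138, 0.002, 1.56]
wrist_force: [-6.2, -1.4, 8.8]
width: 0.0097
finger_force: 30.0
```

The force dropped from 9.4 to about 6 N at 0.560, which looks like the click. I'll check the pawl.

Run:
```python
from h import *
s=snap('wrist');im=s['image']
print(robot.get_obs()['wrist_force'],robot.get_obs()['tool_pos'])
cv2.imwrite('pics/w6.png',cv2.resize(im[130:330,230:500,::-1],None,fx=2.9,fy=2.9,interpolation=cv2.INTER_CUBIC))
```

```text
[-6.10442132 -1.55516952  7.59804012] [ 0.56152919 -0.02578055  0.04421104]
```

View pics/w6.png

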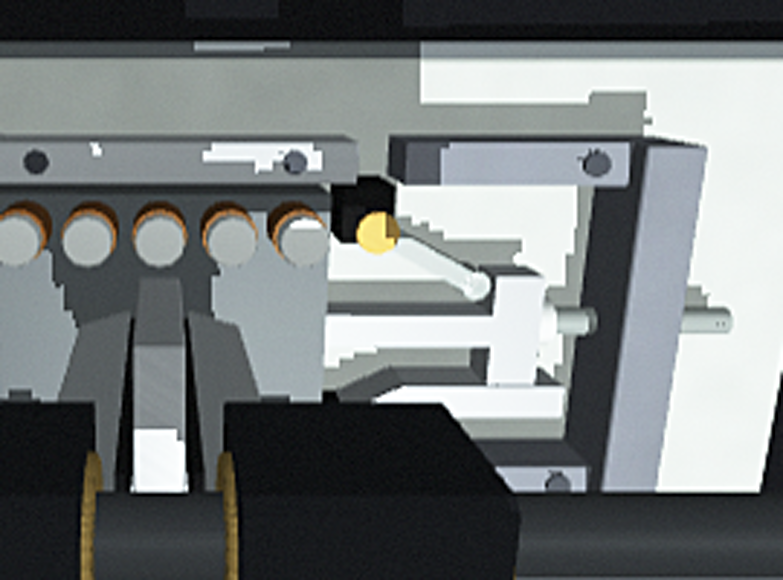

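The pawl tip at (478,285) now sits behind the head's rear face (490,300), so it has clicked. I'll ease back, open partly and lift.

{"op": "move_arm", "data": {
  "deltas": [0,0,0,0,-0.06,-0.02,1,0,0,0,0,-0.12,-0.04,1,0,0,0,0,-0.18,-0.06,1,0,0,0,0,-0.18,-0.06,1]
}}

```text
time: 13.95
tool_pos: [0.5605, -0.0253, 0.0442]
ee_rot: [-3.14, 0.001, 1.56]
wrist_force: [-3.0, -1.7, 2.3]
width: 0.0098
finger_force: 30.0
```

{"op": "move_arm", "data": {
  "deltas": [0,0,0,0,0,0,0.5,0,0,0,0,0,0,0.5,0,0,0,0,0,0,0.5,0,0,0,0,0,0,0.5,0,0,0,0,0,0,0.5]
}}

```text
time: 14.45
tool_pos: [0.5613, -0.0247, 0.0448]
ee_rot: [3.141, -0.0, 1.561]
wrist_force: [0.7, 0.5, 0.0]
width: 0.0235
finger_force: 0.0
```

{"op": "move_arm", "data": {
  "deltas": [0,0,0,0,0,-1,0.5,0,0,0,0,0,-3,0.5,0,0,0,0,0,-5,0.5,0,0,0,0,0,-8,0.5,0,0,0,0,0,-12,0.5,0,0,0,0,0,-12,0.5,0,0,0,0,0,-12,0.5,0,0,0,0,0,-12,0.5]
}}

```text
time: 15.25
tool_pos: [0.5605, -0.0247, 0.1639]
ee_rot: [-3.14, -0.0, 1.561]
wrist_force: [-0.1, -0.3, -0.1]
width: 0.0238
finger_force: 0.0
```

Run:
```python
from h import *
s=snap('wrist');im=s['image']
print(robot.get_obs()['wrist_force'],robot.get_obs()['tool_pos'])
cv2.imwrite('pics/w7.png',im[:,:,::-1])
```

```text
[ 0.30952998 -0.28544786 -0.06662092] [ 0.5602542  -0.02467841  0.16320731]
```

View pics/w7.png

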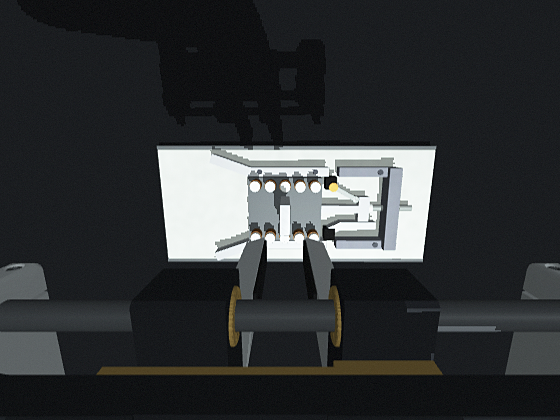

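The carrier lies latched in the dock at (285,210), with the head at (363,207) ahead of the pawl tip at about (352,198). The gripper is clear, so I'm handing the job in.

```bash
python3 -c "
from bench import robot
print(robot.close_job())"
```

```text
the job is handed in; nothing more can be done
None
```

The carrier is latched in the dock: the push force fell from 9.4 N to about 6 N at the click, the last picture shows the pawl behind the arrow head with the gripper clear, and I handed the job in at about 15 s (no verdict came back).

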